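# Find the rocking corner of a levelling plate and shim it

## Task

The instrument plate on the levelling stand rocks at one corner: press down on its corner buttons to find the one that sinks, then press the levelling tab beside that corner down flat, leaving the other three tabs up. Then press down on the same corner button again to prove that the tab now carries it, and finish while still holding that button pressed. Only push with the fingertips: grasp and lift nothing, and leave the things standing round the stand where they are.

Things in the scene. Friction and masses are not known exactly. Their poses are not given: they have to be found in the camera images.
- stand: levelling stand: grey base slab 170 mm (x) by 300 mm (y) by 8 mm, fixed to the worktop; origin at the centre of its underside, x to its far side, y to its left, z up. It carries the plate, and to the plate's left and right four hinged steel levelling tabs (the shims), one beside each corner
- plate: aluminium plate 150 (x) x 180 (y) x 8 mm, top 34 mm above the worktop; a knob at its middle rises 7 mm more. Sprung level. Hidden near its corners are four feet; exactly one, a different one each time, is too short. Origin at the middle of its underside, 26 mm above the worktop; axes as the stand's when level
- corner_near_left (a point): middle of the top of the round black rubber button (26 mm across, 3 mm thick) at the plate's near left corner, 37 mm above the worktop when level. Over a sound foot it stays put (within 1 mm) when pressed; over the short foot it sinks about 5 mm, fully at about 3 to 4 N, and springs back when let go
- press_near_left (a point): middle of the ribbed top of the near left tab (26 mm wide, beside the near left corner). Its hinge runs along the stand's x, 84 mm from the stand's centre line, 12 mm above the worktop; this point is 42 mm out from it: raised, 115 mm from the centre line and 40 mm up; flat, 126 mm and 14 mm up. The tab's end is 59 mm from the hinge
- tab_near_left (a joint): angle of the near left tab: 0 to 0.03 raised as found (slanting 40 degrees up and outward), 0.70 flat. Stiff (4 to 5 N down on its ribs); stays where it is left. Flat, its inner toe stands 1 to 2 mm under the plate, and carries it when the corner is pressed if the foot there is short; at a sound foot it carries nothing
- corner_near_right (a point): middle of the top of the round black rubber button (26 mm across, 3 mm thick) at the plate's near right corner, 37 mm above the worktop when level. Over a sound foot it stays put (within 1 mm) when pressed; over the short foot it sinks about 5 mm, fully at about 3 to 4 N, and springs back when let go
- press_near_right (a point): middle of the ribbed top of the near right tab (26 mm wide, beside the near right corner). Its hinge runs along the stand's x, 84 mm from the stand's centre line, 12 mm above the worktop; this point is 42 mm out from it: raised, 115 mm from the centre line and 40 mm up; flat, 126 mm and 14 mm up. The tab's end is 59 mm from the hinge
- tab_near_right (a joint): angle of the near right tab: 0 to 0.03 raised as found (slanting 40 degrees up and outward), 0.70 flat. Stiff (4 to 5 N down on its ribs); stays where it is left. Flat, its inner toe stands 1 to 2 mm under the plate, and carries it when the corner is pressed if the foot there is short; at a sound foot it carries nothing
- corner_far_left (a point): middle of the top of the round black rubber button (26 mm across, 3 mm thick) at the plate's far left corner, 37 mm above the worktop when level. Over a sound foot it stays put (within 1 mm) when pressed; over the short foot it sinks about 5 mm, fully at about 3 to 4 N, and springs back when let go
- press_far_left (a point): middle of the ribbed top of the far left tab (26 mm wide, beside the far left corner). Its hinge runs along the stand's x, 84 mm from the stand's centre line, 12 mm above the worktop; this point is 42 mm out from it: raised, 115 mm from the centre line and 40 mm up; flat, 126 mm and 14 mm up. The tab's end is 59 mm from the hinge
- tab_far_left (a joint): angle of the far left tab: 0 to 0.03 raised as found (slanting 40 degrees up and outward), 0.70 flat. Stiff (4 to 5 N down on its ribs); stays where it is left. Flat, its inner toe stands 1 to 2 mm under the plate, and carries it when the corner is pressed if the foot there is short; at a sound foot it carries nothing
- corner_far_right (a point): middle of the top of the round black rubber button (26 mm across, 3 mm thick) at the plate's far right corner, 37 mm above the worktop when level. Over a sound foot it stays put (within 1 mm) when pressed; over the short foot it sinks about 5 mm, fully at about 3 to 4 N, and springs back when let go
- press_far_right (a point): middle of the ribbed top of the far right tab (26 mm wide, beside the far right corner). Its hinge runs along the stand's x, 84 mm from the stand's centre line, 12 mm above the worktop; this point is 42 mm out from it: raised, 115 mm from the centre line and 40 mm up; flat, 126 mm and 14 mm up. The tab's end is 59 mm from the hinge
- tab_far_right (a joint): angle of the far right tab: 0 to 0.03 raised as found (slanting 40 degrees up and outward), 0.70 flat. Stiff (4 to 5 N down on its ribs); stays where it is left. Flat, its inner toe stands 1 to 2 mm under the plate, and carries it when the corner is pressed if the foot there is short; at a sound foot it carries nothing
- tape_roll: roll of tape lying flat, 69 mm across, 25 mm high, in front of the stand; a bystander. Origin at the centre of its underside
- ointment_jar: jar with screw cap, 36 mm across, 53 mm high, in front of the stand; a bystander. Origin at the centre of its underside
- gauze_pack_2: flat gauze packet, 86 x 59 x 13 mm, right of the stand; a bystander. Origin at the centre of its underside
- vial_1: vial with dark screw cap, 29 mm across, 74 mm high, left of the stand; a bystander. Origin at the centre of its underside
- vial_2: vial with dark screw cap, 29 mm across, 74 mm high, left of the stand; a bystander. Origin at the centre of its underside

How it is judged (in metres and radians):
On the way, in this order (a step that is already met when the one before it is completed fails the run):
1. the rocking corner of the plate has been pressed down (its button at least 3 mm lower than when level) (height (world z) of any of corner_near_left, corner_near_right, corner_far_left, corner_far_right below 0.034 m), for 0.05 s.
2. one levelling tab lies flat, the other three are up, and the plate is let go (((value of joint tab_near_left above 0.62 rad and value of joint each of tab_near_right, tab_far_left, tab_far_right below 0.12 rad) or (value of joint tab_near_right above 0.62 rad and value of joint each of tab_near_left, tab_far_left, tab_far_right below 0.12 rad) or (value of joint tab_far_left above 0.62 rad and value of joint each of tab_near_left, tab_near_right, tab_far_right below 0.12 rad) or (value of joint tab_far_right above 0.62 rad and value of joint each of tab_near_left, tab_near_right, tab_far_left below 0.12 rad)) and contact force between each of the arm, the fingers and plate below 0.5 N), for 0.2 s.
At the end, for the whole second after the job is handed in: The fingers press with over 2.5 N on the corner button that rocked, now less than 3 mm below level; its tab is flat (over 0.62 of 0.70 rad) and carries the plate (over 1 N); the other three tabs are still up (under 0.12 rad) (contact force between the fingers and plate above 2.5 N and ((value of joint tab_near_left above 0.62 rad and value of joint each of tab_near_right, tab_far_left, tab_far_right below 0.12 rad and contact force between tab_near_left and plate above 1 N and height (world z) of corner_near_left above 0.034 m) or (value of joint tab_near_right above 0.62 rad and value of joint each of tab_near_left, tab_far_left, tab_far_right below 0.12 rad and contact force between tab_near_right and plate above 1 N and height (world z) of corner_near_right above 0.034 m) or (value of joint tab_far_left above 0.62 rad and value of joint each of tab_near_left, tab_near_right, tab_far_right below 0.12 rad and contact force between tab_far_left and plate above 1 N and height (world z) of corner_far_left above 0.034 m) or (value of joint tab_far_right above 0.62 rad and value of joint each of tab_near_left, tab_near_right, tab_far_left below 0.12 rad and contact force between tab_far_right and plate above 1 N and height (world z) of corner_far_right above 0.034 m))); the arm keeps its last pose, push and grip.
It fails at once if the tape roll is shoved more than 25 mm, lifted or knocked over (distance of tape_roll from where it was at the start of the episode above 0.025 m or height (world z) of tape_roll above 0.012 m or angle between tape_roll's own z axis and vertical above 0.5 rad).
It fails at once if the ointment jar is shoved more than 25 mm, lifted or knocked over (distance of ointment_jar from where it was at the start of the episode above 0.025 m or height (world z) of ointment_jar above 0.012 m or angle between ointment_jar's own z axis and vertical above 0.5 rad).
It fails at once if the gauze pack is shoved more than 25 mm, lifted or knocked over (distance of gauze_pack_2 from where it was at the start of the episode above 0.025 m or height (world z) of gauze_pack_2 above 0.012 m or angle between gauze_pack_2's own z axis and vertical above 0.5 rad).
It fails at once if the vial is shoved more than 25 mm, lifted or knocked over (distance of vial_1 from where it was at the start of the episode above 0.025 m or height (world z) of vial_1 above 0.012 m or angle between vial_1's own z axis and vertical above 0.5 rad).
It fails at once if the vial is shoved more than 25 mm, lifted or knocked over (distance of vial_2 from where it was at the start of the episode above 0.025 m or height (world z) of vial_2 above 0.012 m or angle between vial_2's own z axis and vertical above 0.5 rad).
It also fails if it takes over 58 s, if anything falls off the work surface, if the arm or the gripper's body presses on something with over 40 N, if the wrist force passes 120 N, or if a joint passes its speed limit or range.

## Robot

A 6-joint arm with a two-finger parallel gripper is mounted at the origin on a cart in front of the work surface, level with it; the furniture and walls round the work are solid. World frame = base frame: x ahead of the robot, y to its left, z up, the work surface at z = 0. Lengths are in m, angles in degrees, forces in N, time in s.
With the tool pointing down it reaches from about 0.3 to 0.75 m from the base axis. Payload 8.5 kg.
Tool frame: the origin (TCP) lies midway between the tips of the shut fingers; the grasp point (between the pads) lies 19 mm behind it; z points along the fingers, y is the direction in which the jaws open and shut (so a half turn about z gives the same grasp; the last joint's range is limited). The gripper opens to 85 mm and grips with 20 to 120 N. Pads are 22 mm wide; open, the fingers measure 114 mm over their backs; the gripper's body (76 mm by 85 mm) begins 54 mm behind the grasp point. The pads swing forward as they close: fully open they stand 13 mm farther back than shut.
Start: joints at [64.269, 21.807, 74.336, -0, 83.858, -12.336], TCP at [0.127, 0.535, 0.231] pointing down, gripper open.
Joint ranges: [-178.18, 178.18], [-50.72, 133.34], [12.68, 142.11], [-81.47, 261.47], [9.98, 163.14], [-165.26, 165.26]. Speed limits (degrees/s): [136.94, 136.94, 180, 180, 180, 180].

## Interface

Orientations are given as a 3x3 rotation matrix whose columns are the frame's x, y, z axes.
In Python, from rig import env, viewer, ticket gives the robot as it stands. The module is installed in compiled form; this text tells all that it offers.
- The arm moves only by the shell command python3 -m pendant 'ROWS' [FORCE]. ROWS is JSON, a list of rows, each a list of 3 entries, a list of its own where there are three numbers: the shift along the world's x, y, z in mm, then the turn about the world's z in rad, then the opening, from -1 (shut) to 1 (fully open). A call has 1 to 12 rows; each row shifts and turns the pose as measured when the row begins; what a row does not reach is not made up. A row lasts 1/8 s, in which the tool goes at most 62.5 mm and 10.7 degrees, less where a joint would pass 70% of its speed; a pose out of reach is approached as far as the arm can. A call with a gripper value outside its range is refused whole. The fingers move at their own pace and stop on an object; FORCE is the grip in N (left out, the last holds). Time passes only in rows, so rows that do not move let the fingers close. It gives the time, the measured TCP pose, the force and the opening at its end, in the units of the state.
- env.observe(): the state, without advancing time (a new reading comes with each control period).
- viewer.get_image(name): name is "scene" or "side" or "wrist"; returns (picture, depth): 480x640x3 uint8, red, green, blue; 480x640 float32, m along the optical axis (not along the pixel's ray), 0 where there is no reading.
- viewer.camera_params(name): a dict with "fx", "fy", "cx", "cy" (pixels), "rvec" (rotation vector, rad) and "tvec" (3), from world to camera coordinates, as OpenCV has them; the wrist camera has in their place "T_tool_cam" (4x4, takes a point from camera to tool coordinates, whose origin is the TCP and whose axes are the flange's). Camera axes: x right, y down, z forward; pixel columns grow to the right and rows downward; lengths in m; the calibration is good to about 2 mm. The wrist camera is an equidistant fisheye: a pixel r from the principal point sees the ray r / f radians off the axis. A picture is of the moment at which its call begins: read the wrist's pose just before it. camera_params takes no time and is no camera call.
- ticket.close_job(): hands the job in, once; it reports no verdict.
The state is a dict: "time_s": time; "q": joint angles; "qvel": joint speeds; "joint_efforts": joint torques, N m; "position": TCP position; "tool_rot": TCP orientation; "ft_force": force on the tool from outside, world axes, zero at the start; "wrist_torque": the same for the moment, N m; "grip_width": finger opening in m.
Only numpy, scipy, OpenCV 4.12 (cv2) and the standard library are available. Lean on these libraries where they do the work, as an engineer would, in place of code of your own. Each camera call takes 0.05 s, during which the arm holds its last target. There are 200 camera calls.

## Working session

There is one attempt and no reset: what is moved stays moved. The work goes in short steps, Python scripts to look and compute and a shell command to move; the robot and the scene stay as the last step left them, time stands still between calls to the robot, and variables do not carry over. Pictures are saved under pics/ and viewed, about 8 in all and at most 12, crops included, and the job is handed in when it is done.

```bash
mkdir -p pics; cat > h.py <<'E'
import numpy as np, cv2
from rig import env, viewer, ticket
def cam(n):
    p=viewer.camera_params(n); R=cv2.Rodrigues(np.array(p["rvec"],float))[0]; return p,R,np.array(p["tvec"],float).ravel()
def ray(n,u,v,z):
    p,R,t=cam(n); d=R.T@np.array([(u-p["cx"])/p["fx"],(v-p["cy"])/p["fy"],1]); c=-R.T@t
    return c+d*(z-c[2])/d[2]
def cloud(n,dep):
    p,R,t=cam(n); v,u=np.mgrid[:480,:640]; P=np.stack([(u-p["cx"])/p["fx"]*dep,(v-p["cy"])/p["fy"]*dep,dep],-1)
    return (P-t)@R
E
python3 - <<'E'
from h import *
s=env.observe(); print({k:np.round(s[k],3) for k in("time_s","position","tool_rot","ft_force","grip_width")})
for n in("scene","side"):
    im,d=viewer.get_image(n); cv2.imwrite(f"pics/{n}0.png",im[...,::-1]); np.save(n+"d.npy",d); np.save(n+"i.npy",im)
    p,R,t=cam(n); print(n,-R.T@t)
E
```

```text
{'time_s': np.float64(0.0), 'position': array([0.127, 0.535, 0.231]), 'tool_rot': array([[-0.973,  0.232, -0.001],
       [ 0.232,  0.973, -0.001],
       [ 0.   , -0.001, -1.   ]]), 'ft_force': array([ 1.416,  0.451, -0.396]), 'grip_width': np.float64(0.085)}
scene [-0.41295246 -0.59068743  0.90680714]
side [1.255533   0.38396762 1.04926869]
```

View pics/scene0.png

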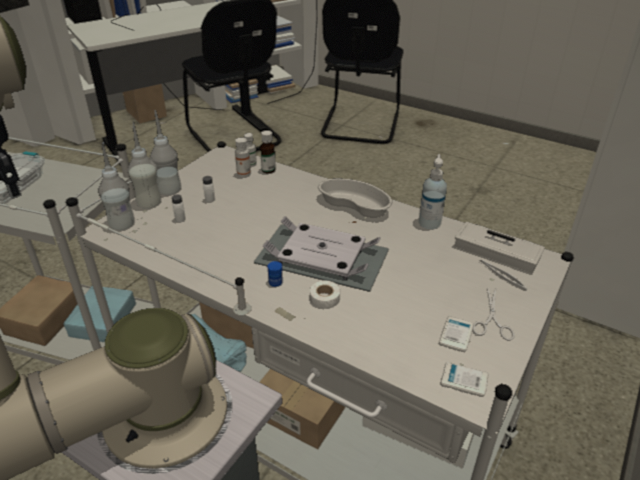

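View pics/side0.png

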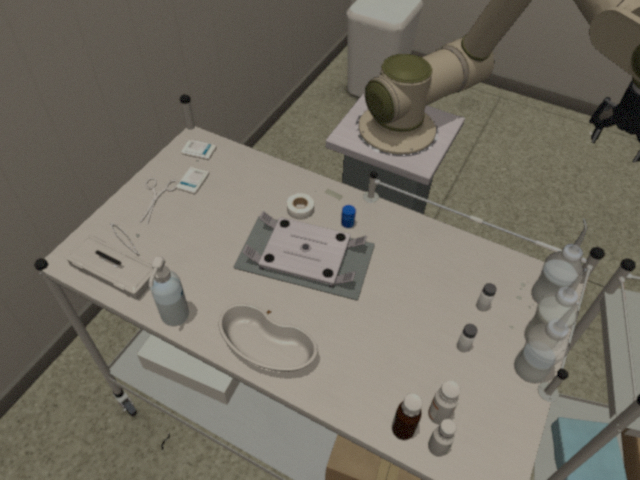

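The scene view shows the stand with its four black buttons near (292,228), (358,239), (271,245) and (329,264), with the jar at (275,274) and the tape at (324,293). The side view has the buttons near (285,224), (341,238), (269,258) and (330,272). The vials are far to the left.

```bash
python3 - <<'E'
from h import *
for n,pts,box in(("scene",[(292,228),(358,239),(271,245),(329,264)],(240,205,400,295)),("side",[(285,224),(341,238),(269,258),(330,272)],(225,200,385,300))):
    im=np.load(n+"i.npy"); g=im.max(-1); C=cloud(n,np.load(n+"d.npy")); out=[]
    _,lab,st,ce=cv2.connectedComponentsWithStats((g<70).astype(np.uint8))
    for u,v in pts:
        k=[i for i in range(1,len(st)) if np.hypot(*(ce[i]-(u,v)))<8 and 8<st[i,4]<150]
        for i in k: print(n,(u,v),ce[i].round(1),st[i,4],ray(n,*ce[i],.037).round(4),"depth",np.median(C[lab==i],0).round(4))
    x0,y0,x1,y1=box; cv2.imwrite(f"pics/{n}c.png",cv2.resize(im[y0:y1,x0:x1,::-1],None,fx=5,fy=5,interpolation=2)[:600])
E
```

```text
scene (292, 228) [286.1 232.4] 52 [0.5426 0.1021 0.037 ] depth [0.5722 0.1245 0.0095]
scene (358, 239) [355.5 238.9] 36 [ 0.612 -0.061  0.037] depth [ 0.6121 -0.0619  0.0377]
side (285, 224) [284.2 223.1] 47 [ 0.5065 -0.0836  0.037 ] depth [ 0.5077 -0.0829  0.0378]
side (341, 238) [340.1 236.9] 48 [0.4791 0.0537 0.037 ] depth [0.4794 0.0541 0.0374]
side (269, 258) [268.9 257.6] 58 [ 0.614  -0.0612  0.037 ] depth [ 0.6139 -0.0614  0.0369]
side (330, 272) [327.5 272.7] 61 [0.5867 0.076  0.037 ] depth [0.5869 0.0762 0.0377]
```

View pics/sidec.png

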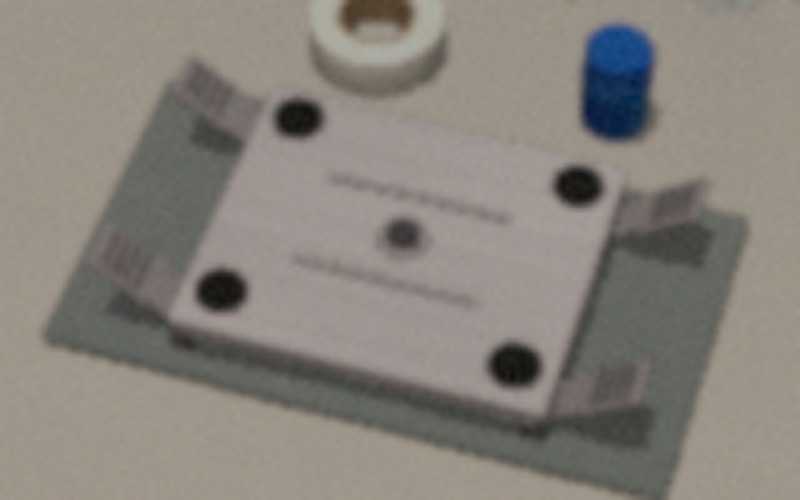

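The side crop shows near right button (298,117), near left (578,186), far right (221,290) and far left (514,365). The four raised tabs have ribs near (208,85), (680,203), (128,250) and (615,382). Stand yaw is about 11.3° and the button rectangle is 140 x 110 mm. Next I measure the tabs and the tall surroundings.

```bash
python3 - <<'E'
from h import *
B=dict(nr=(.5065,-.0836),nl=(.4791,.0537),fr=(.614,-.0612),fl=(.5867,.076)); c=np.mean(list(B.values()),0)
a=np.arctan2(.0274,.1373); R=np.array([[np.cos(a),-np.sin(a)],[np.sin(a),np.cos(a)]]); print("c",c,np.degrees(a))
for k,b in B.items(): print(k,(R.T@(np.array(b)-c)).round(4))
for k,(u,v) in dict(nr=(208,85),nl=(680,203),fr=(128,250),fl=(615,382)).items():
    p=ray("side",225+u/5,200+v/5,.04); print("tab",k,p.round(4),"stand",(R.T@(p[:2]-c)).round(4))
for sx in(-1,1):
  for sy in(-1,1): print("pressgoal",sx,sy,(c+R@np.array([sx*.055,sy*.120])).round(4))
C=cloud("side",np.load("sided.npy")); D=cloud("scene",np.load("scened.npy"))
for P in(C,D):
    m=(P[...,2]>.06)&(P[...,2]<.4)&(P[...,0]>.25)&(P[...,0]<.95)&(abs(P[...,1])<.5); 
    q=np.round(P[m]/.05)*.05; 
    for x,y in np.unique(q[:,:2],axis=0): 
        w=(q[:,0]==x)&(q[:,1]==y)
        if w.sum()>8: print(x.round(2),y.round(2),P[m][w,2].max().round(3),end="; ")
    print()
E
```

```text
c [ 0.546575 -0.003775] 11.285855246338278
nr [-0.0549 -0.0704]
nl [-0.0549  0.0696]
fr [ 0.0549 -0.0695]
fl [0.055  0.0704]
tab nr [ 0.5125 -0.1293  0.04  ] stand [-0.058  -0.1165]
tab nl [0.4677 0.1028 0.04  ] stand [-0.0565  0.12  ]
tab fr [ 0.6175 -0.1082  0.04  ] stand [ 0.0491 -0.1163]
tab fl [0.5753 0.1216 0.04  ] stand [0.0527 0.1173]
pressgoal -1 -1 [ 0.5161 -0.1322]
pressgoal -1 1 [0.4692 0.1031]
pressgoal 1 -1 [ 0.624  -0.1107]
pressgoal 1 1 [0.577  0.1247]
0.3 0.05 0.094; 0.3 0.1 0.07; 0.3 0.15 0.07; 0.3 0.2 0.07; 0.3 0.25 0.069; 0.3 0.3 0.071; 0.3 0.35 0.07; 0.3 0.4 0.07; 0.3 0.45 0.07; 0.3 0.5 0.071; 0.35 0.5 0.128; 0.4 0.5 0.133; 0.45 0.4 0.079; 0.5 0.4 0.08; 0.6 0.4 0.079; 0.75 0.4 0.124; 0.75 0.45 0.122; 0.8 -0.2 0.198; 0.8 -0.15 0.199; 0.8 0.35 0.134; 0.8 0.4 0.131; 0.8 0.45 0.108; 0.85 -0.2 0.197; 0.85 -0.15 0.198; 0.85 0.35 0.134; 0.85 0.4 0.131; 0.85 0.45 0.109; 
0.3 0.05 0.094; 0.3 0.1 0.068; 0.3 0.15 0.069; 0.3 0.2 0.069; 0.3 0.25 0.069; 0.3 0.3 0.072; 0.3 0.35 0.073; 0.3 0.4 0.071; 0.3 0.45 0.071; 0.3 0.5 0.073; 0.35 0.5 0.134; 0.4 0.5 0.143; 0.45 0.4 0.079; 0.5 0.4 0.08; 0.6 0.4 0.079; 0.75 0.4 0.124; 0.8 -0.2 0.2; 0.8 -0.15 0.197; 0.8 0.35 0.138; 0.8 0.4 0.129; 0.8 0.45 0.108; 0.85 -0.2 0.195; 0.85 -0.15 0.198; 0.85 0.35 0.133; 0.85 0.4 0.128;
```

```bash
python3 -m pendant '[[[33,-45,0],0.05,-1],[[33,-45,0],0.05,-1],[[33,-45,0],0.05,-1],[[33,-45,0],0.05,-1],[[33,-45,0],0.05,-1],[[33,-45,0],0.05,-1],[[33,-45,0],0.05,-1],[[33,-45,0],0.05,-1],[[33,-45,0],0.05,-1],[[33,-45,-20],0,-1],[[15,-20,-20],0,-1],[[0,0,0],0,-1]]' 60
```

```text
time_s: 1.6
position: [0.4792, 0.0475, 0.1868]
tool_rot: [[-0.973, -0.231, -0.002], [-0.231, 0.973, -0.003], [0.003, -0.003, -1.0]]
ft_force: [-0.3, 0.1, 0.6]
grip_width: -0.0002
```

```bash
python3 -m pendant '[[[0,6,-40],-0.03,-1],[[0,0,-40],0,-1],[[0,0,-40],0,-1],[[0,0,0],0,-1]]'; python3 -m pendant '[[[0,0,-12],0,-1],[[0,0,-12],0,-1],[[0,0,-4],0,-1],[[0,0,0],0,-1]]'
```

```text
time_s: 2.1
position: [0.4784, 0.0568, 0.067]
tool_rot: [[-0.979, -0.203, 0.002], [-0.203, 0.979, -0.003], [-0.001, -0.003, -1.0]]
ft_force: [-0.2, 0.2, 1.0]
grip_width: -0.0003
time_s: 2.6
position: [0.4802, 0.0575, 0.0414]
tool_rot: [[-0.979, -0.204, 0.009], [-0.204, 0.979, -0.004], [-0.008, -0.005, -1.0]]
ft_force: [0.1, -0.4, -0.3]
grip_width: 0.0001
```

```bash
for i in 1; do python3 -m pendant '[[[0,-3,-3],0,-1],[[0,0,0],0,-1]]'; done; python3 -m pendant '[[[0,0,-2],0,-1],[[0,0,0],0,-1]]';python3 -m pendant '[[[0,0,-2],0,-1],[[0,0,0],0,-1]]'
```

```text
time_s: 2.85
position: [0.4806, 0.0542, 0.0387]
tool_rot: [[-0.979, -0.204, 0.01], [-0.204, 0.979, -0.004], [-0.009, -0.006, -1.0]]
ft_force: [-0.8, 0.6, 0.3]
grip_width: -0.0002
time_s: 3.1
position: [0.4807, 0.0541, 0.0369]
tool_rot: [[-0.979, -0.204, 0.011], [-0.204, 0.979, -0.004], [-0.01, -0.006, -1.0]]
ft_force: [0.2, 0.9, 2.6]
grip_width: 0.0002
time_s: 3.35
position: [0.4808, 0.0541, 0.0366]
tool_rot: [[-0.979, -0.204, 0.012], [-0.204, 0.979, -0.004], [-0.011, -0.006, -1.0]]
ft_force: [-0.7, -1.7, 4.6]
grip_width: -0.0003
```

```bash
python3 -m pendant '[[[0,0,-3],0,-1],[[0,0,-3],0,-1]]'; python3 -m pendant '[[[0,0,3],0,-1],[[0,0,12],0,-1],[[24,5,6],0,-1],[[42,9,0],0,-1],[[42,9,0],0,-1],[[0,0,0],0,-1]]'
```

```text
time_s: 3.6
position: [0.4809, 0.0543, 0.0354]
tool_rot: [[-0.979, -0.205, 0.015], [-0.205, 0.979, -0.005], [-0.014, -0.008, -1.0]]
ft_force: [-14.3, 0.0, 48.6]
grip_width: 0.0
time_s: 4.35
position: [0.5919, 0.078, 0.0599]
tool_rot: [[-0.979, -0.205, 0.017], [-0.205, 0.979, -0.006], [-0.015, -0.009, -1.0]]
ft_force: [0.1, 0.1, 0.3]
grip_width: -0.0003
```

Near left is sound: it held 36 mm or so under 48 N. Far left is next, pressed more gently.

```bash
python3 -m pendant '[[[-5,-2,-10],0,-1],[[0,0,-9],0,-1],[[0,0,0],0,-1]]'; python3 -m pendant '[[[0,0,-2],0,-1],[[0,0,-2],0,-1],[[0,0,0],0,-1]]';python3 -m pendant '[[[0,0,-2],0,-1],[[0,0,0],0,-1]]';python3 -m pendant '[[[0,0,-2],0,-1],[[0,0,0],0,-1]]'
```

```text
time_s: 4.72
position: [0.5838, 0.0756, 0.0392]
tool_rot: [[-0.979, -0.205, 0.013], [-0.205, 0.979, -0.005], [-0.011, -0.008, -1.0]]
ft_force: [-0.0, -0.4, -0.7]
grip_width: 0.0001
time_s: 5.1
position: [0.5836, 0.0755, 0.0356]
tool_rot: [[-0.979, -0.204, 0.013], [-0.204, 0.979, -0.005], [-0.012, -0.008, -1.0]]
ft_force: [-1.3, 0.1, 1.2]
grip_width: -0.0003
time_s: 5.35
position: [0.5838, 0.0756, 0.034]
tool_rot: [[-0.979, -0.204, 0.014], [-0.204, 0.979, -0.005], [-0.013, -0.008, -1.0]]
ft_force: [-0.8, -0.1, 1.8]
grip_width: -0.0004
time_s: 5.6
position: [0.5839, 0.0757, 0.0324]
tool_rot: [[-0.979, -0.204, 0.015], [-0.205, 0.979, -0.005], [-0.014, -0.008, -1.0]]
ft_force: [-0.9, 1.2, 3.8]
grip_width: 0.0001
```

Far left sinks with a light spring force. I push once more to be sure of it, then lift off.

```bash
python3 -m pendant '[[[0,0,-2],0,-1],[[0,0,0],0,-1]]'; python3 -m pendant '[[[0,0,3],0,-1],[[0,0,15],0,-1],[[0,0,20],0,-1],[[-4,24,0],0,-1],[[-4,25,0],0,-1],[[0,0,0],0,-1]]'
```

```text
time_s: 5.85
position: [0.584, 0.0757, 0.0322]
tool_rot: [[-0.979, -0.205, 0.016], [-0.205, 0.979, -0.005], [-0.015, -0.009, -1.0]]
ft_force: [-2.8, 0.2, 5.3]
grip_width: -0.0001
time_s: 6.6
position: [0.5767, 0.1251, 0.0743]
tool_rot: [[-0.979, -0.204, 0.018], [-0.204, 0.979, -0.006], [-0.017, -0.01, -1.0]]
ft_force: [-0.2, -0.5, 0.5]
grip_width: 0.0001
```

```bash
python3 -m pendant '[[[0,0,-12],0,-1],[[0,0,-12],0,-1],[[0,0,-6],0,-1],[[0,0,-6],0,-1],[[0,0,-6],0,-1]]'; python3 -m pendant '[[[0,0,-6],0,-1],[[0,0,-6],0,-1],[[0,0,-6],0,-1]]'
```

```text
time_s: 7.22
position: [0.5779, 0.1228, 0.0303]
tool_rot: [[-0.979, -0.201, 0.02], [-0.202, 0.979, -0.006], [-0.019, -0.01, -1.0]]
ft_force: [0.2, 0.5, 4.5]
grip_width: 0.0002
time_s: 7.6
position: [0.5783, 0.1233, 0.0124]
tool_rot: [[-0.979, -0.201, 0.022], [-0.202, 0.979, -0.005], [-0.02, -0.01, -1.0]]
ft_force: [-10.7, 1.7, 45.9]
grip_width: 0.0002
```

```bash
python3 -m pendant '[[[0,0,5],0,-1],[[0,0,30],0,-1],[[0,0,45],0,-1],[[0,0,45],0,-1],[[-45,0,10],0,-1],[[-50,0,0],0,-1],[[-50,0,0],0,-1],[[0,0,0],0,-1]]'; python3 - <<'E'
from h import *
im,d=viewer.get_image("side"); x0,y0,x1,y1=225,200,385,300
cv2.imwrite("pics/side2.png",cv2.resize(im[y0:y1,x0:x1,::-1],None,fx=5,fy=5,interpolation=2))
E
```

```text
time_s: 8.6
position: [0.4269, 0.1218, 0.1465]
tool_rot: [[-0.979, -0.202, 0.015], [-0.202, 0.979, -0.009], [-0.013, -0.011, -1.0]]
ft_force: [-0.1, -0.8, -0.2]
grip_width: -0.0001
```

View pics/side2.png

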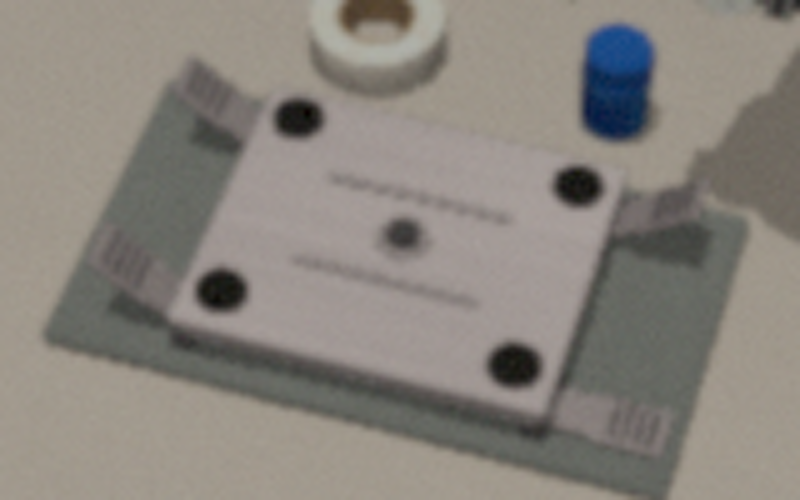

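The far left tab now lies flat, with its ribs at (637,424) and no shadow beneath it. The other three are still up, and the jar and tape have not moved. Now back to the far left button.

```bash
python3 -m pendant '[[[50,-15,0],0,-1],[[55,-15,0],0,-1],[[53,-15,0],0,-1],[[0,0,-40],0,-1],[[0,0,-40],0,-1],[[0,0,-20],0,-1],[[0,0,0],0,-1]]'; python3 -m pendant '[[[0,0,-4],0,-1],[[0,0,0],0,-1]]'
```

```text
time_s: 9.52
position: [0.6007, 0.0724, 0.0398]
tool_rot: [[-0.98, -0.2, 0.022], [-0.2, 0.98, -0.01], [-0.02, -0.014, -1.0]]
ft_force: [-0.3, -0.5, 1.0]
grip_width: -0.0003
time_s: 9.78
position: [0.6024, 0.0722, 0.0367]
tool_rot: [[-0.98, -0.2, 0.025], [-0.2, 0.98, -0.011], [-0.022, -0.015, -1.0]]
ft_force: [-0.1, -0.6, -0.3]
grip_width: 0.0002
```

```bash
python3 -m pendant '[[[0,0,5],0,-1],[[-15,4,0],0,-1],[[0,0,0],0,-1]]'; python3 -m pendant '[[[0,0,-4],0,-1],[[0,0,0],0,-1]]';  python3 -m pendant '[[[0,0,-2],0,-1],[[0,0,0],0,-1]]'
```

```text
time_s: 10.15
position: [0.5882, 0.0762, 0.0445]
tool_rot: [[-0.979, -0.2, 0.029], [-0.2, 0.98, -0.011], [-0.026, -0.017, -1.0]]
ft_force: [0.4, 0.1, -0.5]
grip_width: -0.0003
time_s: 10.4
position: [0.5894, 0.0759, 0.041]
tool_rot: [[-0.979, -0.2, 0.031], [-0.2, 0.98, -0.011], [-0.028, -0.017, -0.999]]
ft_force: [-0.5, -0.1, -1.0]
grip_width: 0.0002
time_s: 10.65
position: [0.5898, 0.0757, 0.0388]
tool_rot: [[-0.979, -0.199, 0.031], [-0.2, 0.98, -0.011], [-0.028, -0.017, -0.999]]
ft_force: [-0.6, 0.5, -0.2]
grip_width: 0.0003
```

```bash
for i in 1; do python3 -m pendant '[[[-1,0,-3],0,-1],[[0,0,0],0,-1]]'; done; python3 -m pendant '[[[0,0,-2],0,-1],[[0,0,0],0,-1]]'; python3 -m pendant '[[[0,0,-2],0,-1]]'
```

```text
time_s: 10.9
position: [0.5893, 0.0757, 0.036]
tool_rot: [[-0.979, -0.199, 0.032], [-0.2, 0.98, -0.011], [-0.03, -0.018, -0.999]]
ft_force: [-1.3, -0.1, 1.4]
grip_width: 0.0002
time_s: 11.15
position: [0.5893, 0.0757, 0.0358]
tool_rot: [[-0.979, -0.2, 0.033], [-0.2, 0.98, -0.012], [-0.03, -0.018, -0.999]]
ft_force: [-1.1, 0.1, 2.9]
grip_width: -0.0005
time_s: 11.28
position: [0.5895, 0.0757, 0.0352]
tool_rot: [[-0.979, -0.2, 0.035], [-0.2, 0.98, -0.012], [-0.031, -0.019, -0.999]]
ft_force: [-6.0, -0.5, 19.9]
grip_width: -0.0001
```

```bash
python3 - <<'E'
from h import *
for i in range(10):
    im,d=viewer.get_image("side"); s=env.observe()
    if i%3==0: print(s["time_s"],s["position"].round(4),s["ft_force"].round(1))
cv2.imwrite("pics/side3.png",cv2.resize(im[170:320,210:410,::-1],None,fx=4,fy=4,interpolation=2))
E
```

```text
11.325 [0.5895 0.0757 0.0353] [-4.9 -0.2 15.9]
11.475 [0.5894 0.0757 0.0354] [-4.6 -0.9 14.6]
11.625 [0.5894 0.0757 0.0354] [-4.9  0.5 14.9]
11.775 [0.5894 0.0757 0.0353] [-4.4  0.2 14.9]
```

View pics/side3.png

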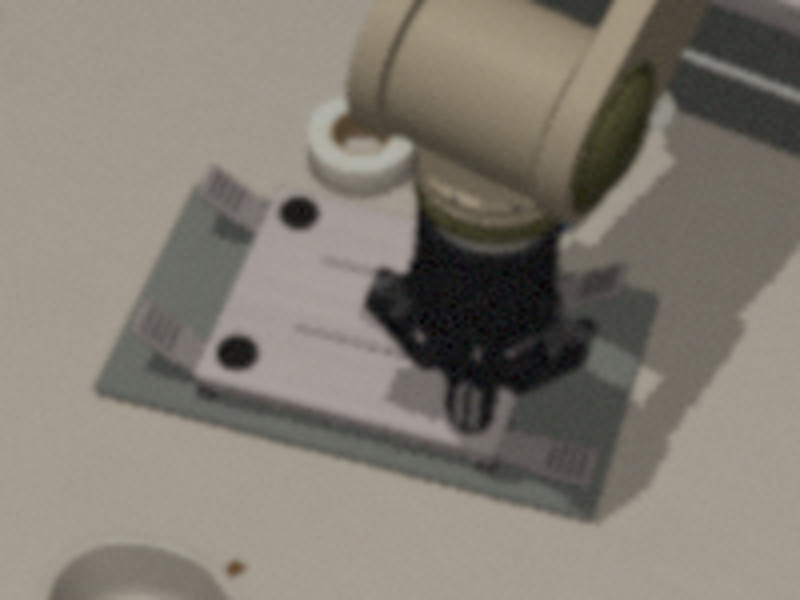

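The fingertips are on the far left button at (470,405) with a steady push of about 15 N, and the button height holds near 35 mm. The far left tab is flat at (570,460) and the other three are up. I'm handing in.

```bash
python3 -c "
from rig import ticket; print(ticket.close_job())"
```

```text
the job is handed in; nothing more can be done
None
```

I found the rocking corner (far left), pressed its tab flat, and handed in while still pressing that button. `close_job` gave no verdict.

- **Finding the corner:** The near left button held firm, at about 36 mm under 48 N. The far left button sank to 32 mm at 4 to 5 N, so that was the short foot. I did not test the two right-hand corners, since only one foot is short.
- **Tab:** I pressed the far left tab down and lifted clear. The side image showed it flat and the other three still up.
- **Proof press:** The far left button now stops at about 35.3 mm, under a steady push of about 15 N. The tab's angle and the force it carries could not be measured; both are inferred from the images and from where the button stops.
- **Slips on the way:**
  - My first return to the button was about 15 mm too far in x; I lifted and corrected it before pressing.
  - The tool ended tilted by about 2°.
  - The 48 N on the near left button and 46 N on the tab were firmer than needed. Both were pushed with the fingertips, and the wrist stayed well below 120 N.
- **Bystanders:** The jar and tape had not moved when I checked after pressing the tab. I did not check the vials and gauze pack again, but the arm stayed well clear of them.

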